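# Put the salt shaker away in the countertop drawer

### The arm

A 6-joint arm with a two-finger parallel gripper is mounted at the origin on a cart in front of the work surface, level with it; the furniture and walls round the work are solid. World frame = base frame: x ahead of the robot, y to its left, z up, the work surface at z = 0. Lengths are in m, angles in degrees, forces in N, time in s.
With the tool pointing down it reaches from about 0.35 to 0.875 m from the base axis. Payload 4.2 kg.
Tool frame: the origin (TCP) lies midway between the tips of the shut fingers; the grasp point (between the pads) lies 19 mm behind it; z points along the fingers, y is the line along which they close (so a half turn about z gives the same grasp; the last joint's range is limited). The gripper opens to 87 mm and grips with 3 to 60 N. Pads are 19 mm wide; open, the fingers measure 117 mm over their backs; the gripper's body (75 mm by 190 mm) begins 51 mm behind the grasp point.
Start: joints at [-54.626, 22.042, 0.453, 0, -68.411, -14.817], TCP at [0.219, -0.585, 0.199] pointing down, gripper open.
Joint ranges: [-179.83, 179.83], [-69.29, 118.12], [-61.27, 80.66], [-181.25, 117.63], [-171.15, -9.14], [-177.46, 177.46]. Speed limits (degrees/s): [159.86, 159.86, 180, 180, 180, 180].

### API

Orientations are given as a 3x3 rotation matrix whose columns are the frame's x, y, z axes.
In Python, from station import r, cams gives the robot as it stands.
- The arm moves only by the tool play_rows, never from a script. Its argument "commands" is text: rows parted by semicolons, each of 6 numbers parted by spaces: the shift along the world's x, y, z normalised to -1 to 1, where 1 is 30 mm, then the turn, a rotation vector about the world's x, y, z normalised to -1 to 1, where 1 is 0.15 rad. A call has 1 to 20 rows; each row shifts and turns the commanded pose from where the row before left it; what a row does not reach is not made up. A row lasts 1/10 s, in which the tool goes at most 50 mm and 8.59 degrees, less where a joint would pass 70% of its speed; a pose out of reach is approached as far as the arm can. A call with a number of a shift or a turn outside -1 to 1 is refused whole. A call with a gripper value outside its range is refused whole. "grip" is the finger opening in mm, from 0 to 87, set as the call begins (left out, the last holds). The fingers move at their own pace and stop on an object; the grip force is fixed at half the most. Time passes only in rows, so rows that do not move let the fingers close. It gives the time, the measured TCP pose, the force, the opening and the grip force at its end, in the units of the state.
- r.sense(): the state, without advancing time (a new reading comes with each control period).
- cams.capture(name): name is "scene" or "top"; returns (picture, depth): 384x512x3 uint8, blue, green, red; 384x512 float32, m along the optical axis (not along the pixel's ray), 0 where there is no reading.
- cams.camera_info(name): a dict with "mtx" (3x3 intrinsics, pixels), "k1" (the pictures are not rectified: a ray, as slopes to the right and down, at radius r is drawn at 1 + k1 r^2 times it, then the intrinsics apply), "R" (3x3) and "t" (3): a world point X has camera coordinates R X + t. Camera axes: x right, y down, z forward; pixel columns grow to the right and rows downward; lengths in m; the calibration is good to about 2 mm. A picture is of the moment at which its call begins. camera_info takes no time and is no camera call.
- r.finish_job(): hands the job in; it is judged then, once.
The state is a dict: "time_s": time; "joints": joint angles; "joint_velocities": joint speeds; "effort": joint torques, N m; "tcp_pos": TCP position; "ee_rot": TCP orientation; "wrist_force": force on the tool from outside, world axes, zero at the start; "moment": the same for the moment, N m; "gripper_width": opening from 0.0 (shut) to 1.0 (fully open); "gripper_force": force on a finger pad.
Only numpy, scipy, OpenCV 4.12 (cv2) and the standard library are available. Lean on these libraries where they do the work, as an engineer would, in place of code of your own. Each camera call takes 0.05 s, during which the arm holds its last target. There are 200 camera calls.

### The job

Stand the salt shaker upright inside the open drawer of the small wooden countertop unit, setting it down gently and letting go of it, and then push the drawer fully shut without slamming it, so that the shaker is still standing inside. Leave the jam jar and the kitchen timer where they are.

Things in the scene. Friction and masses are not known exactly. Their poses are not given: they have to be found in the camera images.
- salt_shaker: The salt shaker: a round clear body with a rounded grey perforated top, loose, standing upright on the counter; 44 mm in diameter up to 66 mm, top part 34 mm in diameter, 90 mm high overall, about 0.1 kg. Origin: centre of its underside; z is up along its axis.
- unit: The small wooden drawer unit, fixed on the counter: carcase 170 mm deep (x) by 160 mm wide (y), walls 10 mm. Origin: centre of its underside; -x points out of the front, the way the drawer opens; z up. Above the drawer the front is open up to the top board. A kitchen timer stands on the top board (top face 171 mm above the counter).
- top_edge (a point): Middle of the front edge of the unit's top board, at its underside, 155 mm above the counter; axes as the unit's. The board (16 mm thick, 176 mm wide) overhangs the carcase's front by 25 mm. Under it a hand pointing straight down cannot push the drawer home: tilt the tool about 40 degrees, its upper end away from the unit's front.
- drawer (a joint): How far the drawer is open, in m: 0 fully shut (front flush with the carcase), 0.14 fully open (end stop). It slides along the unit's x, stays where it is left, and takes about 3 N to move.
- drawer_floor (a point): Centre of the drawer's inner floor (135 mm along x, 124 mm along y), on its upper face, 20 mm above the counter; moves with the drawer; axes as the unit's. Side and back walls stand 44 mm above it, the front panel (12 mm thick, 136 mm wide) 64 mm. At start 122 mm or more of the drawer stands out of the carcase, the 25 mm next to the carcase under the top board.
- pull_face (a point): Centre of the outer face of the drawer's pull: a solid wooden block 70 mm wide (y) and 24 mm high that stands out 20 mm from the middle of the drawer's front panel; 50 mm above the counter; axes as the unit's, moves with the drawer. Shut, this face lies 5 mm inside the front edge of the top board.
- jam_jar: Bystander: jam jar with a flat lid, 66 mm in diameter, 90 mm high, loose, standing beside the salt shaker. Origin: centre of its underside.
- kitchen_timer: Bystander: round wind-up kitchen timer, 69 mm in diameter, 54 mm high, loose, standing on the drawer unit's top board. Origin: centre of its underside.
Things that resemble listed ones, but are neither listed nor needed, are in the scene too. Leave any blue look-alike of the salt_shaker alone.

How it is judged (in metres and radians):
On the way:
1. the shaker stands upright in the open drawer, let go (x of salt_shaker in the frame of drawer_floor between -0.06 and 0.06 m and y of salt_shaker in the frame of drawer_floor between -0.055 and 0.055 m and z of salt_shaker in the frame of drawer_floor between -0.01 and 0.01 m and angle between salt_shaker's own z axis and vertical below 0.25 rad and contact force between the fingers and salt_shaker below 0.1 N and value of joint drawer above 0.05 m), for 0.2 s.
At the end, for the whole second after the job is handed in: The drawer is shut to within 6 mm, and the salt shaker stands upright (within 0.25 rad) and at rest on the drawer's floor inside it (height within 10 mm) (value of joint drawer below 0.006 m and x of salt_shaker in the frame of drawer_floor between -0.06 and 0.06 m and y of salt_shaker in the frame of drawer_floor between -0.055 and 0.055 m and z of salt_shaker in the frame of drawer_floor between -0.01 and 0.01 m and angle between salt_shaker's own z axis and vertical below 0.25 rad and linear speed of salt_shaker below 0.02 m/s); the robot touches nothing.
It fails at once if the shaker is dropped into the drawer (faster than 0.7 m/s within 30 mm of its floor) (linear speed of salt_shaker above 0.7 m/s and horizontal distance between salt_shaker and drawer_floor below 0.1 m and z of salt_shaker in the frame of drawer_floor below 0.03 m).
It fails at once if the drawer is slammed (closing faster than 0.5 m/s) (velocity of joint drawer below -0.5 m/s).
It fails at once if the jam jar or the timer is moved by more than 40 mm or tipped over (distance of any of jam_jar, kitchen_timer from where it was at the start of the episode above 0.04 m or angle between any of jam_jar, kitchen_timer's own z axis and vertical above 0.6 rad).
It also fails if it takes over 54 s, if anything falls off the work surface, if the arm or the gripper's body presses on something with over 40 N, if the wrist force passes 120 N, or if a joint passes its speed limit or range.

## Working session

There is one attempt and no reset: what is moved stays moved. The work goes in short steps, Python scripts to look and compute and a tool call to move; the robot and the scene stay as the last step left them, time stands still between calls to the robot, and variables do not carry over. Pictures are saved under pics/ and viewed, at most 10 in all, crops included, and the job is handed in when it is done.

Besides the shell and the picture viewer there is one more tool, called after "Emit:" as name(argument=value, ...) on one line, values as JSON. play_rows: Moves the arm, as the interface text tells. Scaled input: -1 to 1 covers 30 mm each way for a shift and 0.15 rad each way for a turn. Its arguments: {"type":"object","properties":{"commands":{"type":"string"},"grip":{"type":"number"}},"required":["commands"]}

```bash
mkdir -p pics; cat > h.py <<'E'
import numpy as np, cv2
from station import r, cams
def shot(n,tag):
    p,d=cams.capture(n); cv2.imwrite(f'pics/{tag}.png',p); np.savez(f'{tag}.npz',p=p,d=d); return p,d
def world(n,d):
    """world xyz of every pixel from the depth"""
    c=cams.camera_info(n); K=np.array(c['mtx'],float)
    h,w=d.shape; v,u=np.mgrid[:h,:w].astype(np.float64)
    s=np.stack([u.ravel(),v.ravel()],-1)[:,None]
    s=cv2.undistortPoints(s,K,np.array([c['k1'],0,0,0.]))[:,0]
    X=np.c_[s,np.ones(len(s))]*d.reshape(-1,1)
    return ((X-np.array(c['t']).ravel())@np.array(c['R'])).reshape(h,w,3)
E
python3 - <<'E'
from h import *
for n in('scene','top'):
    shot(n,n+'0'); c=cams.camera_info(n); print(n,np.round(-np.array(c['R']).T@np.array(c['t']).ravel(),2),c['k1'])
a=cv2.imread('pics/scene0.png');b=cv2.imread('pics/top0.png')
s=r.sense();print(s['ee_rot'],s['tcp_pos'])
E
```

```text
scene [0.53 0.7  0.47] -0.10957237490542009
top [0.02 0.09 0.78] -0.06509338471250364
[[-9.36374794e-01 -3.51000797e-01 -8.28014520e-04]
 [-3.51001753e-01  9.36372936e-01  1.86923791e-03]
 [ 1.19226394e-04  2.04094181e-03 -9.99997910e-01]] [ 0.21925851 -0.58462871  0.19825219]
```

View pics/scene0.png

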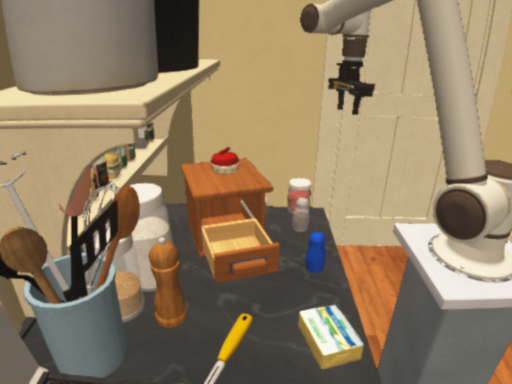

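View pics/top0.png

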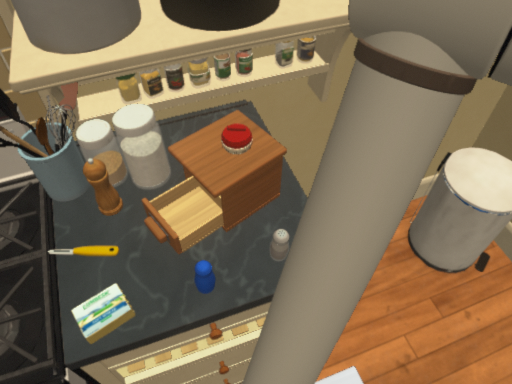

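The scene view shows the unit at (225,200) with its drawer open towards the lower right, the shaker at (301,214), the jam jar just behind it at (299,190), and the blue look-alike at (316,252). The top view shows the shaker at (279,245), the drawer at (185,215) with its pull at (158,228), and the timer at (236,137). The arm hides the jar.

```bash
python3 - <<'E'
from h import *
f=lambda n:(np.load(n+'0.npz')['p'],np.load(n+'0.npz')['d'])
for n in('top','scene'):
    p,d=f(n);W=world(n,d);hsv=cv2.cvtColor(p,cv2.COLOR_BGR2HSV)
    v,u=np.mgrid[:384,:512]
    box=(slice(100,260),slice(135,300)) if n=='top' else (slice(150,285),slice(175,285))
    m=np.zeros(d.shape,bool);m[box]=True
    wood=m&(hsv[...,0]<20)&(hsv[...,1]>90)
    t=wood&(abs(W[...,2]-.171)<.006)
    x=W[t][:,:2].astype(np.float32);rc=cv2.minAreaRect(x*1000)
    print(n,'board',t.sum(),rc, np.round(cv2.boxPoints(rc)).tolist())
    # drawer: wood below
    dr=wood&(W[...,2]>.03)&(W[...,2]<.09)
    np.save(n+'_dr.npy',W[dr])
    fl=wood&(abs(W[...,2]-.02)<.005);q=W[fl][:,:2].astype(np.float32)*1000
    print(' floor',fl.sum(),cv2.minAreaRect(q))
    b=(slice(222,268),slice(262,298)) if n=='top' else (slice(172,236),slice(284,316))
    Q=W[b].reshape(-1,3);hs=hsv[b].reshape(-1,3)
    for lo,hi in((.0,.02),(.02,.045),(.045,.066),(.068,.08),(.08,.1)):
        k=(Q[:,2]>lo)&(Q[:,2]<hi)
        print(' z',lo,k.sum(),np.round(np.percentile(Q[k],[5,50,95],axis=0)*1000).tolist() if k.any() else'')
    if n=='scene':
        print(np.round(W[198:232:3,301]*1000).tolist(), np.round(W[178:200:3,299]*1000).tolist(), np.round(W[200:216:2,246]*1000).tolist())
    else: print(np.round(W[228:264:3,279]*1000).tolist())
a=np.load('scene0.npz')['p'][160:290,180:340];b=np.load('top0.npz')['p'][150:280,130:290]
cv2.imwrite('pics/z.png',cv2.resize(np.vstack([a,b]),None,fx=2.3,fy=2.3,interpolation=cv2.INTER_CUBIC)[:600])
E
```

```text
top board 4647 ((618.6436767578125, -66.78482055664062), (178.39096069335938, 200.5447540283203), 19.810171127319336) [[501.0, -3.0], [569.0, -191.0], [737.0, -131.0], [669.0, 58.0]]
 floor 958 ((725.964111328125, -21.766860961914062), (322.1511535644531, 475.39306640625), 89.30484008789062)
 z 0.0 663 [[400.0, -175.0, 0.0], [464.0, -113.0, 1.0], [504.0, -82.0, 8.0]]
 z 0.02 125 [[402.0, -127.0, 21.0], [406.0, -106.0, 35.0], [424.0, -95.0, 44.0]]
 z 0.045 118 [[405.0, -128.0, 46.0], [409.0, -108.0, 55.0], [427.0, -98.0, 64.0]]
 z 0.068 48 [[405.0, -126.0, 69.0], [410.0, -108.0, 75.0], [426.0, -101.0, 80.0]]
 z 0.08 164 [[409.0, -129.0, 81.0], [418.0, -115.0, 87.0], [431.0, -103.0, 91.0]]
[[486.0, -144.0, 2.0], [427.0, -114.0, 91.0], [422.0, -112.0, 89.0], [416.0, -110.0, 86.0], [412.0, -109.0, 81.0], [409.0, -108.0, 75.0], [409.0, -108.0, 63.0], [408.0, -108.0, 52.0], [406.0, -108.0, 43.0], [403.0, -107.0, 35.0], [404.0, -109.0, 20.0], [406.0, -111.0, 1.0]]
scene board 2150 ((618.2178344726562, -63.95051574707031), (174.04359436035156, 197.78311157226562), 19.933622360229492) [[503.0
[... 511 characters left out ...]
.0, -243.0, 81.0], [420.0, -202.0, 87.0], [444.0, -100.0, 90.0]]
[[424.0, -121.0, 86.0], [426.0, -105.0, 85.0], [426.0, -99.0, 80.0], [425.0, -99.0, 71.0], [425.0, -98.0, 63.0], [424.0, -97.0, 55.0], [424.0, -98.0, 46.0], [423.0, -95.0, 38.0], [423.0, -94.0, 30.0], [422.0, -92.0, 22.0], [422.0, -94.0, 12.0], [421.0, -94.0, 3.0]] [[418.0, -247.0, 90.0], [420.0, -228.0, 89.0], [422.0, -206.0, 89.0], [423.0, -193.0, 85.0], [422.0, -192.0, 77.0], [422.0, -193.0, 67.0], [421.0, -190.0, 60.0], [430.0, -114.0, 86.0]] [[567.0, -124.0, 75.0], [567.0, -128.0, 67.0], [567.0, -129.0, 61.0], [567.0, -125.0, 57.0], [566.0, -121.0, 53.0], [566.0, -116.0, 50.0], [567.0, -125.0, 39.0], [566.0, -125.0, 33.0]]
```

View pics/z.png

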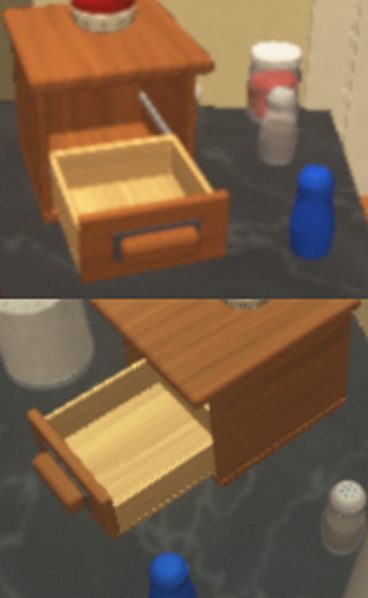

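The crop shows an empty light-wood drawer, with the white-capped jar behind the shaker and the blue look-alike between the shaker and the drawer. Board edges measure 174-178 by 198-200 mm, which fits the given size. Next I refine the shaker position and the drawer frame.

```bash
python3 - <<'E'
from h import *
from scipy.optimize import least_squares
a=np.radians(-70.15);ux=np.array([np.cos(a),np.sin(a)]);uy=np.array([-ux[1],ux[0]])
F=np.array([.5848,.0283])+.025*ux   # carcase front
for n in('top','scene'):
    p,d=np.load(n+'0.npz')['p'],np.load(n+'0.npz')['d'];W=world(n,d)
    b=(slice(222,268),slice(262,298)) if n=='top' else (slice(196,236),slice(288,316))
    Q=W[b].reshape(-1,3)
    k=(Q[:,2]>.008)&(Q[:,2]<.06)&(np.hypot(*(Q[:,:2]-[.42,-.115]).T)<.035)
    s=least_squares(lambda c:np.hypot(*(Q[k,:2]-c).T)-.022,[.42,-.115],loss='soft_l1',f_scale=.002)
    k2=(Q[:,2]>.07)&(np.hypot(*(Q[:,:2]-[.42,-.115]).T)<.03)
    print(n,'shaker',s.x,k.sum(),'cap median',np.median(Q[k2],0))
    J=W[(W[...,2]>.086)&(W[...,2]<.094)&(np.hypot(W[...,0]-.42,W[...,1]+.225)<.045)]
    if len(J):print(' jar lid',cv2.minEnclosingCircle((J[:,:2]*1000).astype(np.float32)))
    hsv=cv2.cvtColor(p,cv2.COLOR_BGR2HSV);m=(abs(hsv[...,0].astype(int)-112)<12)&(hsv[...,1]>170)&(W[...,2]>.01)&(W[...,2]<.12)
    print(' blue',m.sum(),np.percentile(W[m],[3,50,97],axis=0).round(3).tolist())
    D=np.load(n+'_dr.npy');e=D[:,:2]-F;x,y=e@ux,e@uy;z=D[:,2]
    for nm,k in(('panel top',(z>.078)&(z<.088)&(x<-.06)),('pull',(z>.038)&(z<.064)&(x<-.115)),('sides',(z>.058)&(z<.068)&(x<-.02)&(x>-.11))):
        print(' ',nm,k.sum(),np.percentile(x[k],[2,10,50,90,98]).round(3),np.percentile(y[k],[2,50,98]).round(3))
print('F',F,ux,uy)
E
```

```text
top shaker [ 0.42567365 -0.11737104] 253 cap median [ 0.41698611 -0.11386842  0.08558662]
 blue 520 [[0.385, 0.043, 0.02], [0.394, 0.06, 0.06], [0.414, 0.297, 0.09]]
  panel top 308 [-0.122 -0.121 -0.117 -0.111 -0.11 ] [-0.066 -0.004  0.064]
  pull 323 [-0.142 -0.141 -0.131 -0.121 -0.118] [-0.067 -0.014  0.056]
  sides 189 [-0.107 -0.101 -0.066 -0.029 -0.023] [-0.067  0.062  0.067]
scene shaker [ 0.42247109 -0.11742141] 288 cap median [ 0.42314844 -0.10469912  0.0806488 ]
 jar lid ((419.4671936035156, -219.84640502929688), 31.963232040405273)
 blue 589 [[0.386, 0.058, 0.013], [0.408, 0.073, 0.048], [0.424, 0.294, 0.087]]
  panel top 331 [-0.179 -0.122 -0.119 -0.113 -0.111] [-0.063  0.007  0.148]
  pull 766 [-0.142 -0.141 -0.13  -0.12  -0.119] [-0.063  0.006  0.066]
  sides 78 [-0.097 -0.088 -0.057 -0.028 -0.024] [-0.066 -0.061  0.066]
F [0.59328897 0.00478538] [ 0.33955886 -0.94058481] [0.94058481 0.33955886]
```

Drawer opening is 0.122 m (pull face at -0.142). The shaker is at about (0.424, -0.117), the jar at (0.419, -0.222) and the blue one at (0.405, 0.052). I use a single tool yaw for both pick and place, with the fingers closing along the unit's y.

Emit:
play_rows(commands="0.34 0.78 0 0 0 0.52;0.34 0.78 0 0 0 0.52;0.34 0.78 0 0 0 0.52;0.34 0.78 0 0 0 0.52;0.34 0.78 0 0 0 0.52;0.34 0.78 0 0 0 0.52;0.34 0.78 0 0 0 0.52;0.34 0.78 0 0 0 0.52;0.34 0.78 0 0 0 0.52;0.34 0.78 0 0 0 0.52;0.34 0.78 0 0 0 0.52;0.34 0.78 0 0 0 0.52;0.34 0.78 0 0 0 0.52;0.34 0.78 0 0 0 0.52;0.34 0.78 0 0 0 0.52;0.34 0.78 0 0 0 0.52;0.34 0.78 0 0 0 0.52;0.34 0.78 0 0 0 0.52;0.34 0.78 0 0 0 0.52;0.34 0.78 0 0 0 0.52", grip=87)

```text
time_s: 2.1
tcp_pos: [0.4234, -0.1161, 0.199]
ee_rot: [[0.344, -0.939, -0.001], [-0.939, -0.344, 0.0], [-0.0, 0.001, -1.0]]
wrist_force: [0.4, 0.9, -0.2]
gripper_width: 1.004
gripper_force: 0.0
```

Emit:
play_rows(commands="0 0 -0.6 0 0 0;0 -0.03 -0.6 0 0 0;0 0 -0.6 0 0 0;0 0 -0.6 0 0 0;0 0 -0.6 0 0 0;0 0 -0.6 0 0 0;0 0 -0.6 0 0 0;0 0 -0.5 0 0 0;0 0 -0.5 0 0 0;0 0 -0.4 0 0 0;0 0 -0.07 0 0 0;0 0 0 0 0 0;0 0 0 0 0 0")

```text
time_s: 3.4
tcp_pos: [0.4239, -0.1181, 0.0296]
ee_rot: [[0.341, -0.94, 0.001], [-0.94, -0.341, -0.0], [0.0, -0.001, -1.0]]
wrist_force: [-0.0, 0.2, 0.2]
gripper_width: 1.0
gripper_force: 0.0
```

Emit:
play_rows(commands="0 0 0 0 0 0;0 0 0 0 0 0;0 0 0 0 0 0;0 0 0 0 0 0;0 0 0 0 0 0;0 0 0 0 0 0;0 0 0 0 0 0;0 0 0 0 0 0;0 0 0 0 0 0;0 0 0 0 0 0", grip=30)

```text
time_s: 4.4
tcp_pos: [0.4232, -0.1181, 0.0291]
ee_rot: [[0.341, -0.94, -0.001], [-0.94, -0.341, -0.0], [-0.0, 0.001, -1.0]]
wrist_force: [-0.6, -1.1, 0.2]
gripper_width: 0.39
gripper_force: 29.5
```

The opening reads about 34 mm where I expected 44, so I look before lifting.

```bash
python3 - <<'E'
from h import *
a,_=shot('scene','scene1');b,_=shot('top','top1')
cv2.imwrite('pics/z1.png',cv2.resize(np.hstack([a[120:280,250:400],b[170:330,200:350]]),None,fx=2.6,fy=2.6,interpolation=cv2.INTER_CUBIC))
s=r.sense();print(s['gripper_width'],s['gripper_force'])
E
```

```text
0.3946721155632041 29.503146119750454
```

View pics/z1.png

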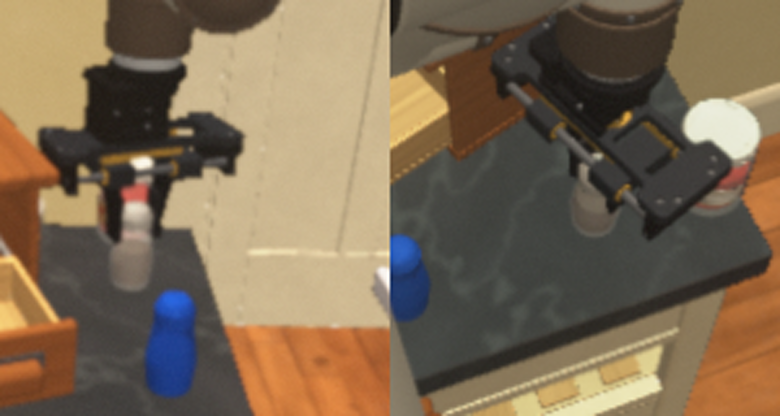

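The picture shows the shaker upright between the fingers. Its profile narrows towards the neck, and the depth data agree, so 34 mm is the neck width and the grip is sound. I lift, back off along the unit's -x, then move across.

Emit:
play_rows(commands="0 0 0.2 0 0 0;0 0 0.4 0 0 0;0 0 0.5 0 0 0;0 0 0.5 0 0 0;0 0 0.5 0 0 0;0 0 0.5 0 0 0;0 0 0.5 0 0 0;0 0 0.5 0 0 0;0 0 0.4 0 0 0;0 0 0.2 0 0 0;0 0 0 0 0 0;0 0 0 0 0 0")

```text
time_s: 5.7
tcp_pos: [0.4231, -0.118, 0.1547]
ee_rot: [[0.341, -0.94, -0.001], [-0.94, -0.341, 0.0], [-0.001, 0.001, -1.0]]
wrist_force: [-0.4, -0.2, -1.8]
gripper_width: 0.391
gripper_force: 29.4
```

Emit:
play_rows(commands="-0.1 0.275 0 0 0 0;-0.15 0.4 0 0 0 0;-0.15 0.43 0 0 0 0;-0.15 0.43 0 0 0 0;-0.15 0.43 0 0 0 0;-0.15 0.43 0 0 0 0;-0.15 0.43 0 0 0 0;-0.15 0.43 0 0 0 0;-0.15 0.4 0 0 0 0;-0.15 0.3 0 0 0 0;-0.05 0.2 0 0 0 0;0 0 0 0 0 0;0 0 0 0 0 0")

```text
time_s: 7.0
tcp_pos: [0.3785, 0.0066, 0.1551]
ee_rot: [[0.341, -0.94, -0.0], [-0.94, -0.341, -0.0], [0.0, 0.0, -1.0]]
wrist_force: [0.1, -0.2, -1.5]
gripper_width: 0.391
gripper_force: 29.4
```

Emit:
play_rows(commands="0.3 0.11 0 0 0 0;0.5 0.18 0 0 0 0;0.6 0.22 0 0 0 0;0.6 0.22 0 0 0 0;0.6 0.22 0 0 0 0;0.6 0.22 0 0 0 0;0.6 0.22 0 0 0 0;0.6 0.22 0 0 0 0;0.6 0.22 0 0 0 0;0.6 0.22 0 0 0 0;0.42 0.14 0 0 0 0;0.3 0.09 0 0 0 0;0.2 0 0 0 0 0;0 0 0 0 0 0;0 0 0 0 0 0")

```text
time_s: 8.5
tcp_pos: [0.5737, 0.0746, 0.155]
ee_rot: [[0.341, -0.94, -0.001], [-0.94, -0.341, -0.0], [-0.0, 0.001, -1.0]]
wrist_force: [0.4, 0.4, -1.9]
gripper_width: 0.391
gripper_force: 29.4
```

```bash
python3 - <<'E'
from h import *
a,_=shot('scene','scene2');b,_=shot('top','top2')
cv2.imwrite('pics/z2.png',cv2.resize(np.hstack([a[100:290,150:330],b[110:300,100:280]]),None,fx=2.2,fy=2.2,interpolation=cv2.INTER_CUBIC))
E
```

```text
(no output)
```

View pics/z2.png

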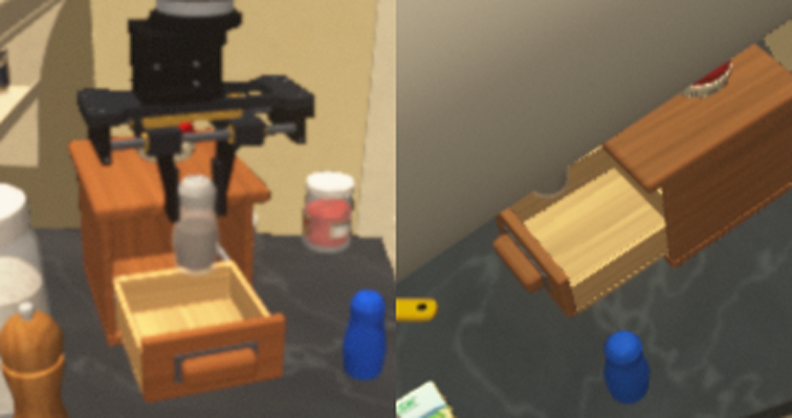

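The shaker hangs upright over the drawer at left-pane pixel (195,240), and everything else is untouched. I lower it, with a small correction in x.

Emit:
play_rows(commands="-0.1 0 0 0 0 0;-0.1 0 -0.2 0 0 0;0 0 -0.4 0 0 0;0 0 -0.4 0 0 0;0 0 -0.4 0 0 0;0 0 -0.4 0 0 0;0 0 -0.4 0 0 0;0 0 -0.4 0 0 0;0 0 -0.3 0 0 0;0 0 -0.2 0 0 0;0 0 -0.15 0 0 0;0 0 -0.1 0 0 0;0 0 -0.05 0 0 0;0 0 0 0 0 0;0 0 0 0 0 0")

```text
time_s: 10.1
tcp_pos: [0.5683, 0.0751, 0.0535]
ee_rot: [[0.341, -0.94, 0.001], [-0.94, -0.341, 0.0], [0.0, -0.001, -1.0]]
wrist_force: [0.2, -0.4, -0.5]
gripper_width: 0.391
gripper_force: 29.4
```

Emit:
play_rows(commands="0 0 -0.05 0 0 0;0 0 -0.03 0 0 0;0 0 -0.03 0 0 0;0 0 0 0 0 0;0 0 0 0 0 0")

```text
time_s: 10.6
tcp_pos: [0.5681, 0.075, 0.0499]
ee_rot: [[0.341, -0.94, -0.0], [-0.94, -0.341, -0.0], [0.0, 0.0, -1.0]]
wrist_force: [-0.2, 0.6, -1.8]
gripper_width: 0.387
gripper_force: 29.4
```

Emit:
play_rows(commands="0 0 -0.03 0 0 0;0 0 0 0 0 0;0 0 0 0 0 0")

```text
time_s: 10.9
tcp_pos: [0.5682, 0.075, 0.0491]
ee_rot: [[0.341, -0.94, 0.0], [-0.94, -0.341, 0.0], [0.0, -0.0, -1.0]]
wrist_force: [0.1, 0.6, -0.4]
gripper_width: 0.393
gripper_force: 29.5
```

Emit:
play_rows(commands="0 0 0 0 0 0;0 0 0 0 0 0;0 0 0 0 0 0;0 0 0 0 0 0;0 0 0 0 0 0;0 0 0 0 0 0;0 0 0 0 0 0;0 0 0 0 0 0", grip=66)

```text
time_s: 11.7
tcp_pos: [0.5681, 0.075, 0.049]
ee_rot: [[0.341, -0.94, -0.0], [-0.94, -0.341, -0.0], [-0.0, 0.0, -1.0]]
wrist_force: [0.4, 0.3, -0.1]
gripper_width: 0.758
gripper_force: 0.0
```

Emit:
play_rows(commands="0 0 0.2 0 0 0;0 0 0.4 0 0 0;0 0 0.4 0 0 0;0 0 0.5 0 0 0;0 0 0.5 0 0 0;0 0 0.5 0 0 0;0 0 0.5 0 0 0;0 0 0.5 0 0 0;0 0 0.5 0 0 0;0 0 0.3 0 0 0;0 0 0 0 0 0")

```text
time_s: 12.8
tcp_pos: [0.5691, 0.0753, 0.1803]
ee_rot: [[0.341, -0.94, 0.004], [-0.94, -0.341, 0.001], [0.0, -0.004, -1.0]]
wrist_force: [-0.3, -0.4, -0.1]
gripper_width: 0.757
gripper_force: 0.0
```

Released. I retreat along -x while tilting the tool 40° and shutting the fingers.

Emit:
play_rows(commands="-0.12 0.33 0 -0.364 -0.132 0;-0.12 0.33 0 -0.364 -0.132 0;-0.12 0.33 0 -0.364 -0.132 0;-0.12 0.33 0 -0.364 -0.132 0;-0.12 0.33 0 -0.364 -0.132 0;-0.12 0.33 0 -0.364 -0.132 0;-0.12 0.33 0 -0.364 -0.132 0;-0.12 0.33 0 -0.364 -0.132 0;-0.12 0.33 0 -0.364 -0.132 0;-0.12 0.33 0 -0.364 -0.132 0;-0.12 0.33 0 -0.364 -0.132 0;-0.12 0.33 0 -0.364 -0.132 0;0 0 0 0 0 0;0 0 0 0 0 0", grip=0)

```text
time_s: 14.2
tcp_pos: [0.5245, 0.1938, 0.1772]
ee_rot: [[0.263, -0.94, 0.218], [-0.72, -0.341, -0.604], [0.642, 0.002, -0.767]]
wrist_force: [0.1, -1.2, 0.4]
gripper_width: 0.009
gripper_force: 0.0
```

```bash
python3 - <<'E'
from h import *
a,_=shot('scene','scene3');b,_=shot('top','top3')
cv2.imwrite('pics/z3.png',cv2.resize(np.hstack([a[100:290,150:330],b[110:300,100:280]]),None,fx=2.2,fy=2.2,interpolation=cv2.INTER_CUBIC))
E
```

```text
(no output)
```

View pics/z3.png

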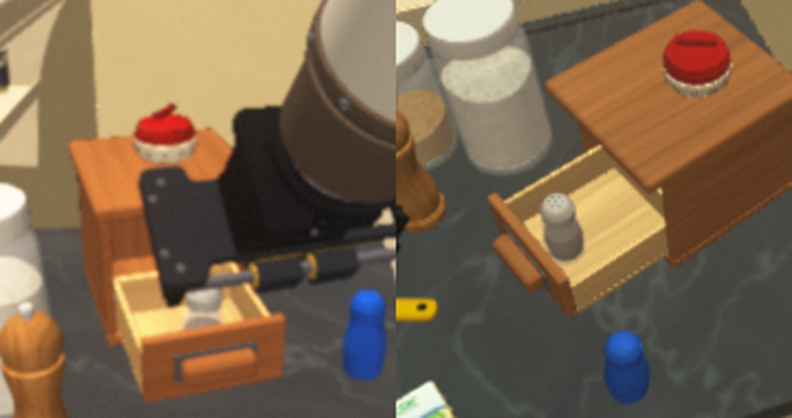

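The shaker stands upright in the drawer (top pane, (560,225)). I expected the hand to show in the top crop, so I check the whole frame.

View pics/top3.png

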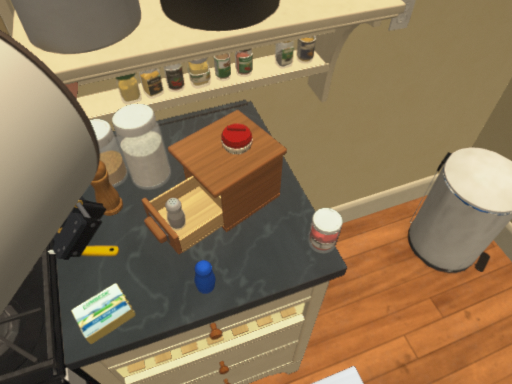

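```bash
python3 - <<'E'
from h import *
for n in('top','scene'):
    c=cams.camera_info(n);R=np.array(c['R']);t=np.array(c['t']).ravel()
    for X in([.5245,.194,.177],[.545,.138,.05],r.sense()['tcp_pos']):
        print(n,cv2.projectPoints(np.array([X],float),cv2.Rodrigues(R)[0],t,np.array(c['mtx'],float),np.array([c['k1'],0,0,0.]))[0].ravel())
E
```

```text
top [111.38151004 213.02390164]
top [151.56293701 232.3491977 ]
top [111.61747208 212.46323952]
scene [263.37184504 228.76921397]
scene [251.12056998 269.64031438]
scene [263.16931558 228.01988509]
```

The frame is consistent: the hand is at (85,220), left of the pull, with the wooden mill (108,190) nearby. I check obstacles around the descent before lowering.

```bash
python3 - <<'E'
from h import *
ux=np.array([.33956,-.94058]);uy=np.array([.94058,.33956]);F=np.array([.59329,.00479])
for n in('top','scene'):
    W=world(n,np.load(n+'0.npz')['d']).reshape(-1,3);e=W[:,:2]-F;x,y,z=e@ux,e@uy,W[:,2]
    k=(x<-.03)&(x>-.45)&(abs(y)<.2)&(z>.02)&(z<.3)&~((x>-.15)&(abs(y)<.075))
    H,_,_=np.histogram2d(x[k],y[k],bins=[np.arange(-.45,0,.03),np.arange(-.2,.21,.025)]);M=np.zeros_like(H)
    i=np.digitize(x[k],np.arange(-.45,0,.03))-1;j=np.digitize(y[k],np.arange(-.2,.21,.025))-1
    ok=(i<14)&(j<16);np.maximum.at(M,(i[ok],j[ok]),z[k][ok]*1000);M[H<4]=0
    print(n);[print(round(-.45+.03*a,2),row.astype(int)) for a,row in enumerate(M)]
E
```

```text
top
-0.45 [ 0  0  0 25 26 26  0  0 28  0  0 28  0 24 26  0]
-0.42 [ 0  0  0  0  0 25 25 25 26 23  0 27 26 26 27 26]
-0.39 [ 0  0  0 39 39 38  0  0 24 25 26 26 27 25 26 27]
-0.36 [ 0  0  0 42 40 42 40  0  0  0  0  0 26 26 26 25]
-0.33 [ 0  0  0 40 40 40 40  0  0  0  0  0  0  0  0 27]
-0.3 [ 0  0  0 40 39 40 37  0  0  0  0  0  0  0  0  0]
-0.27 [ 0  0  0 37 41 41  0  0  0  0  0  0  0  0  0  0]
-0.24 [  0   0   0   0   0   0   0   0   0   0   0   0   0   0   0 289]
-0.21 [  0   0   0   0   0   0   0   0   0   0   0   0   0 153 161   0]
-0.18 [  0   0   0   0   0   0   0   0   0   0   0   0   0 158 172   0]
-0.15 [ 43  90  85   0   0   0   0   0   0   0   0   0   0  51 150   0]
-0.12 [ 59  91  89   0   0   0   0   0   0   0   0   0   0   0   0 161]
-0.09 [  0   0   0   0   0   0   0   0   0   0   0   0   0 168 203 202]
-0.06 [  0   0   0   0   0   0   0   0   0   0   0   0   0 200 203 202]
-0.03 [0 0 0 0 0 0 0 0 0 0 0 0 0 0 0 0]
scene
-0.45 [0 0 0 0 0 0 0 0 0 0 0 0 0 0 0 0]
-0.42 [0 0 0 0 0 0 0 0 0 0 0 0 0 0 0 0]
-0.39 [ 0  0  0 37 38 37 35  0  0  0  0  0  0  0  0  0]
-0.36 [ 0  0  0 39 38 38 37  0  0  0  0  0  0  0 22  0]
-0.33 [ 0  0  0 38 38 37 37  0  0  0  0  0  0  0  0 23]
-0.3 [ 0  0  0 37 38 38 36  0  0  0  0  0  0  0  0  0]
-0.27 [  0   0   0  35  37  38  35   0   0   0   0   0   0   0   0 258]
-0.24 [  0   0   0   0   0   0   0   0   0   0   0   0   0   0   0 287]
-0.21 [  0   0   0   0   0   0   0   0   0   0   0   0   0 152 158 155]
-0.18 [  0   0   0   0   0   0   0   0   0   0   0   0   0 156 170 157]
-0.15 [ 0 88 85  0  0  0  0  0  0  0  0  0  0  0  0  0]
-0.12 [  0  89  86   0   0   0   0   0   0   0   0   0   0   0   0 184]
-0.09 [  0   0   0   0   0   0   0   0   0   0   0   0   0 156 200 199]
-0.06 [  0   0   0   0   0   0   0   0   0   0   0   0   0 196 201 198]
-0.03 [0 0 0 0 0 0 0 0 0 0 0 0 0 0 0 0]
```

The mill and canister start at unit y = +0.125 and the gripper body reaches ±0.095, so there is 30 mm clearance. I descend.

Emit:
play_rows(commands="0 0 -0.2 0 0 0;0 0 -0.5 0 0 0;0 0 -0.5 0 0 0;0 0 -0.5 0 0 0;0 0 -0.5 0 0 0;0 0 -0.5 0 0 0;0 0 -0.5 0 0 0;0 0 -0.5 0 0 0;0 0 -0.4 0 0 0;0 0 -0.3 0 0 0;0 0 -0.1 0 0 0;0 0 0 0 0 0;0 0 0 0 0 0")

```text
time_s: 15.6
tcp_pos: [0.5252, 0.1941, 0.0433]
ee_rot: [[0.261, -0.94, 0.219], [-0.721, -0.341, -0.603], [0.642, -0.001, -0.767]]
wrist_force: [-0.4, 0.2, 0.1]
gripper_width: 0.003
gripper_force: 0.0
```

Emit:
play_rows(commands="0.1 -0.28 0 0 0 0;0.15 -0.42 0 0 0 0;0.15 -0.42 0 0 0 0;0.08 -0.22 0 0 0 0;0.05 -0.14 0 0 0 0;0.05 -0.14 0 0 0 0;0.05 -0.14 0 0 0 0;0.05 -0.14 0 0 0 0;0.05 -0.14 0 0 0 0;0.05 -0.14 0 0 0 0")

```text
time_s: 16.6
tcp_pos: [0.5484, 0.1282, 0.0429]
ee_rot: [[0.262, -0.94, 0.219], [-0.721, -0.341, -0.603], [0.642, 0.0, -0.767]]
wrist_force: [0.0, -0.6, -0.3]
gripper_width: 0.008
gripper_force: 0.0
```

No 3 N reaction is showing, though contact was expected by now. I check the drawer position.

```bash
python3 - <<'E'
from h import *
a,d=shot('scene','scene4');b,d2=shot('top','top4')
cv2.imwrite('pics/z4.png',cv2.resize(np.hstack([a[100:290,150:330],b[130:320,40:220]]),None,fx=2.2,fy=2.2,interpolation=cv2.INTER_CUBIC))
ux=np.array([.33956,-.94058]);uy=np.array([.94058,.33956]);F=np.array([.59329,.00479])
for n,dd in(('top',d2),('scene',d)):
    W=world(n,dd).reshape(-1,3);e=W[:,:2]-F;x,y,z=e@ux,e@uy,W[:,2]
    k=(abs(y)<.066)&(abs(y)>.045)&(z>.079)&(z<.088)&(x<-.05)&(x>-.15)
    print(n,k.sum(),np.percentile(x[k],[5,25,50,75,95]).round(3))
print(r.sense()['wrist_force'])
E
```

```text
top 95 [-0.122 -0.12  -0.116 -0.114 -0.111]Traceback (most recent call last):
  File "<stdin>", line 8, in <module>
    return _quantile_unchecked(
        a, q, axis, out, overwrite_input, method, keepdims, weights)
    return _ureduce(a,
                    func=_quantile_ureduce_func,
    ...<5 lines>...
                    overwrite_input=overwrite_input,
                    method=method)
    r = func(a, **kwargs)
    result = _quantile(arr,
                       quantiles=q,
    ...<2 lines>...
                       out=out,
                       weights=wgt)
    slices_having_nans = np.isnan(arr[-1, ...])
                                  ~~~^^^^^^^^^
IndexError: index -1 is out of bounds for axis 0 with size 0
```

View pics/z4.png

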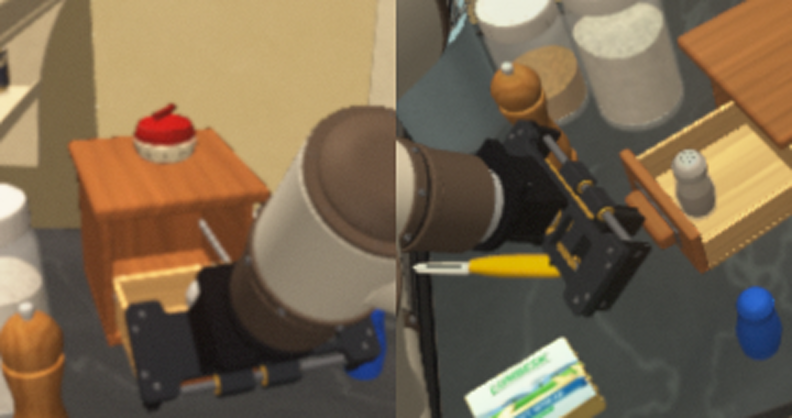

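The picture shows the hand at the pull and the drawer apparently not moved yet. I compare numerically with the earlier frame.

```bash
python3 - <<'E'
from h import *
ux=np.array([.33956,-.94058]);uy=np.array([.94058,.33956]);F=np.array([.59329,.00479])
for f in('top0','top3','top4','scene0','scene3'):
    W=world(f[:-1],np.load(f+'.npz')['d']).reshape(-1,3);e=W[:,:2]-F;x,y,z=e@ux,e@uy,W[:,2]
    for nm,k in(('panel',(y<-.03)&(y>-.067)&(z>.079)&(z<.088)&(x<-.06)&(x>-.16)),('pull',(abs(y)<.04)&(x<-.123)&(x>-.15)&(z>.03)&(z<.07))):
        if k.any():print(f,nm,k.sum(),np.percentile(x[k],[3,50,97]).round(4),'z',np.percentile(z[k],[3,97]).round(3),'y',np.percentile(y[k],[3,97]).round(3))
W=world('top',np.load('top4.npz')['d']);e=W[...,:2]-F;x,y,z=e@ux,e@uy,W[...,2]
k=(x>-.2)&(x<-.1)&(abs(y)<.03)&(z>.02)&(z<.12)
o=np.argsort(x[k])[::8];print(np.c_[x[k],y[k],z[k]][o].round(3).tolist())
s=r.sense();print(s['tcp_pos'],s['wrist_force'],s['time_s'])
E
```

```text
top0 panel 92 [-0.1217 -0.1164 -0.1106] z [0.081 0.087] y [-0.066 -0.031]
top0 pull 307 [-0.1418 -0.1332 -0.1233] z [0.046 0.065] y [-0.035  0.031]
top3 panel 88 [-0.1214 -0.1164 -0.1104] z [0.08  0.086] y [-0.066 -0.031]
top3 pull 312 [-0.1419 -0.1333 -0.1232] z [0.045 0.065] y [-0.035  0.032]
top4 panel 94 [-0.1217 -0.1164 -0.1105] z [0.08  0.087] y [-0.066 -0.032]
top4 pull 289 [-0.1419 -0.1323 -0.1234] z [0.046 0.067] y [-0.034  0.031]
scene0 panel 71 [-0.1222 -0.1186 -0.1115] z [0.079 0.083] y [-0.064 -0.032]
scene0 pull 488 [-0.1418 -0.1389 -0.1232] z [0.041 0.064] y [-0.031  0.034]
scene3 panel 72 [-0.1227 -0.1184 -0.1109] z [0.079 0.083] y [-0.064 -0.032]
scene3 pull 485 [-0.142  -0.139  -0.1235] z [0.041 0.064] y [-0.031  0.035]
[[-0.182, -0.03, 0.119], [-0.166, -0.011, 0.103], [-0.162, -0.012, 0.081], [-0.16, -0.001, 0.094], [-0.158, -0.008, 0.07], [-0.157, -0.009, 0.065], [-0.156, -0.008, 0.071], [-0.154, -0.009, 0.078], [-0.153, -0.009, 0.061], [-0.152, 0.001, 0.084], [-0.151, -0.007, 0.068], [-0.149, -0.008, 0.076], [-0.147, -0.009, 0.075], [-0.146, -0.009, 0.074], [-0.1
[... 628 characters left out ...]
24, -0.024, 0.063], [-0.124, -0.024, 0.066], [-0.123, -0.028, 0.066], [-0.123, 0.01, 0.065], [-0.122, -0.026, 0.067], [-0.122, 0.005, 0.074], [-0.122, 0.005, 0.084], [-0.122, 0.024, 0.079], [-0.121, -0.026, 0.069], [-0.121, 0.021, 0.067], [-0.121, 0.019, 0.084], [-0.121, -0.006, 0.084], [-0.12, -0.012, 0.083], [-0.119, 0.002, 0.083], [-0.118, -0.018, 0.085], [-0.118, -0.0, 0.083], [-0.117, 0.008, 0.085], [-0.116, 0.018, 0.085], [-0.116, 0.027, 0.086], [-0.115, 0.021, 0.084], [-0.114, 0.005, 0.086], [-0.113, 0.028, 0.083], [-0.113, 0.012, 0.084], [-0.112, 0.005, 0.084], [-0.111, -0.01, 0.084], [-0.11, 0.001, 0.082]]
[0.5482012  0.12772539 0.04290014] [ 0.8392504  -1.01275591  1.12043488] 16.7
```

Emit:
play_rows(commands="0.04 -0.1 0 0 0 0;0.04 -0.1 0 0 0 0;0.04 -0.1 0 0 0 0;0 0 0 0 0 0")

```text
time_s: 17.1
tcp_pos: [0.552, 0.1192, 0.043]
ee_rot: [[0.261, -0.94, 0.219], [-0.721, -0.341, -0.603], [0.642, -0.0, -0.767]]
wrist_force: [-0.6, 0.8, -0.7]
gripper_width: 0.008
gripper_force: 0.3
```

```bash
cat > m.py <<'E'
from h import *
import sys
ux=np.array([.33956,-.94058]);uy=np.array([.94058,.33956]);F=np.array([.59329,.00479])
_,d=shot('top',sys.argv[1])
W=world('top',d).reshape(-1,3);e=W[:,:2]-F;x,y,z=e@ux,e@uy,W[:,2]
k=(y<-.03)&(y>-.067)&(z>.079)&(z<.088)&(x<.01)&(x>-.16)
print('panel',k.sum(),np.percentile(x[k],[3,50,97]).round(4))
S=(z>.095)&(z<.115)&(x<-.035)&(x>-.11)&(abs(y)<.05)
if S.any():print('shaker top',S.sum(),np.median(np.c_[x,y,z][S],0).round(4))
s=r.sense();e=s['tcp_pos'][:2]-F;print('tcp unit',e@ux,e@uy,s['tcp_pos'][2],'F',s['wrist_force'].round(1) if hasattr(s['wrist_force'],'round') else s['wrist_force'])
E
python3 m.py top5
```

```text
panel 95 [-0.1156 -0.1108 -0.1045]
shaker top 177 [-0.0733 -0.006   0.1057]
tcp unit -0.1216241223526709 -4.191996074148097e-05 0.043029381681735646 F [-0.7 -0.4  0.8]
```

The drawer is moving with the tip (the panel went from -0.1217 to -0.1156). I keep pushing at about 6 cm/s.

Emit:
play_rows(commands="0.03 -0.09 0 0 0 0;0.05 -0.14 0 0 0 0;0.068 -0.188 0 0 0 0;0.068 -0.188 0 0 0 0;0.068 -0.188 0 0 0 0;0.068 -0.188 0 0 0 0;0.068 -0.188 0 0 0 0;0.068 -0.188 0 0 0 0;0.068 -0.188 0 0 0 0;0.05 -0.14 0 0 0 0;0.03 -0.09 0 0 0 0;0.02 -0.05 0 0 0 0;0 0 0 0 0 0")

```text
time_s: 18.45
tcp_pos: [0.5716, 0.0642, 0.043]
ee_rot: [[0.261, -0.94, 0.219], [-0.721, -0.341, -0.604], [0.642, 0.0, -0.767]]
wrist_force: [0.7, 1.4, 1.7]
gripper_width: 0.005
gripper_force: 0.6
```

```bash
python3 m.py top6
```

```text
panel 84 [-0.057 -0.052 -0.046]
shaker top 8 [-0.1029 -0.0122  0.0964]
tcp unit -0.06330958826378376 -0.0002522468843391802 0.043042412804226424 F [0.3 0.8 1.6]
```

Emit:
play_rows(commands="0.03 -0.09 0 0 0 0;0.05 -0.14 0 0 0 0;0.06 -0.17 0 0 0 0;0.06 -0.17 0 0 0 0;0.06 -0.17 0 0 0 0;0.06 -0.17 0 0 0 0;0.06 -0.17 0 0 0 0;0.06 -0.17 0 0 0 0;0.05 -0.14 0 0 0 0;0.04 -0.1 0 0 0 0;0.02 -0.06 0 0 0 0;0 0 0 0 0 0")

```text
time_s: 19.7
tcp_pos: [0.5881, 0.0176, 0.0431]
ee_rot: [[0.261, -0.94, 0.218], [-0.721, -0.34, -0.604], [0.642, 0.0, -0.766]]
wrist_force: [-0.7, 1.3, 0.6]
gripper_width: 0.004
gripper_force: 0.6
```

```bash
python3 m.py top7
```

```text
panel 81 [-0.008  -0.0032  0.0022]
shaker top 30 [-0.0923 -0.0321  0.109 ]
tcp unit -0.013852932130784966 -0.0007437715137907242 0.04298824241456353 F [0.  0.5 1.1]
```

Emit:
play_rows(commands="0.015 -0.04 0 0 0 0;0.015 -0.04 0 0 0 0;0.015 -0.04 0 0 0 0;0.015 -0.04 0 0 0 0;0.01 -0.03 0 0 0 0;0 0 0 0 0 0")

```text
time_s: 20.35
tcp_pos: [0.59, 0.0121, 0.0429]
ee_rot: [[0.261, -0.94, 0.218], [-0.721, -0.341, -0.604], [0.642, 0.0, -0.767]]
wrist_force: [-0.2, 2.2, 1.4]
gripper_width: 0.006
gripper_force: 1.2
```

Emit:
play_rows(commands="0.01 -0.03 0 0 0 0;0.01 -0.03 0 0 0 0;0 0 0 0 0 0")

```text
time_s: 20.65
tcp_pos: [0.5907, 0.0104, 0.043]
ee_rot: [[0.261, -0.94, 0.219], [-0.721, -0.341, -0.604], [0.642, 0.0, -0.767]]
wrist_force: [-1.5, 1.1, 1.8]
gripper_width: 0.004
gripper_force: 1.3
```

Emit:
play_rows(commands="0.01 -0.03 0 0 0 0;0.01 -0.03 0 0 0 0;0.01 -0.03 0 0 0 0;0 0 0 0 0 0")

```text
time_s: 21.05
tcp_pos: [0.5915, 0.0086, 0.0428]
ee_rot: [[0.262, -0.94, 0.219], [-0.721, -0.342, -0.602], [0.641, -0.0, -0.768]]
wrist_force: [-4.8, 5.0, 3.4]
gripper_width: 0.004
gripper_force: 3.6
```

```bash
python3 m.py top8
```

```text
panel 58 [0.0018 0.0043 0.0095]
shaker top 49 [-0.0877 -0.0307  0.1096]
tcp unit -0.0041523899551061645 -0.0003963964877806765 0.04283272470625611 F [-4.7  4.3  2.7]
```

Emit:
play_rows(commands="0.01 -0.03 0 0 0 0;0 0 0 0 0 0")

```text
time_s: 21.3
tcp_pos: [0.5917, 0.0084, 0.0427]
ee_rot: [[0.263, -0.939, 0.22], [-0.722, -0.343, -0.601], [0.64, -0.001, -0.768]]
wrist_force: [-8.5, 8.9, 4.6]
gripper_width: 0.005
gripper_force: 5.5
```

Emit:
play_rows(commands="-0.05 0.14 0 0 0 0;-0.1 0.3 0 0 0 0;-0.15 0.42 0 0 0 0;-0.2 0.56 0 0 0 0;-0.2 0.56 0 0 0 0;-0.2 0.56 0 0 0 0;-0.2 0.56 0 0 0 0;-0.2 0.56 0 0 0 0;-0.2 0.56 0 0 0 0;-0.1 0.3 0 0 0 0;0 0 0 0 0 0;0 0 0 0 0 0")

```text
time_s: 22.5
tcp_pos: [0.5437, 0.1421, 0.0427]
ee_rot: [[0.262, -0.94, 0.218], [-0.72, -0.34, -0.604], [0.642, 0.001, -0.766]]
wrist_force: [-0.4, -0.2, 0.7]
gripper_width: 0.003
gripper_force: 0.0
```

```bash
python3 m.py top9; python3 - <<'E'
from h import *
a,_=shot('scene','scene9');b=np.load('top9.npz')['p']
cv2.imwrite('pics/z9.png',cv2.resize(np.hstack([a[100:290,150:330],b[90:280,140:350]]),None,fx=2,fy=2,interpolation=cv2.INTER_CUBIC))
E
```

```text
panel 59 [0.0013 0.0043 0.0095]
tcp unit -0.14565179086889254 -0.00012109029537141173 0.04278890283609149 F [0.1 0.6 1. ]
```

View pics/z9.png

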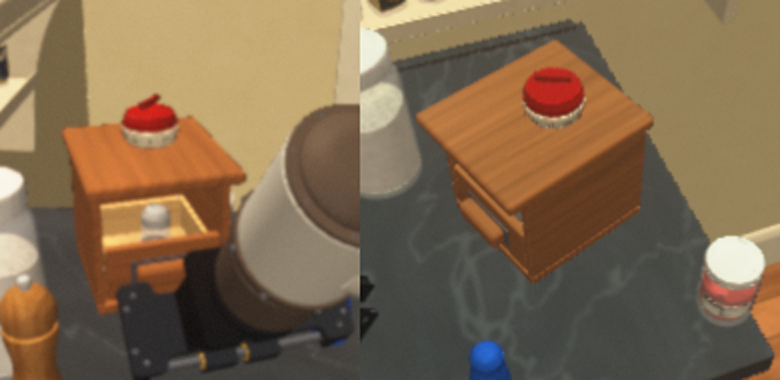

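The drawer is flush with the carcase. The shaker stands upright inside (left pane (155,220)), the jar and timer are in place, and the arm touches nothing.

```bash
python3 -c "
from station import r
print(r.finish_job())"
```

```text
the job is handed in; nothing more can be done
None
```

The job is handed in; the result was not reported back. In the last pictures the shaker stands upright inside the shut drawer, the jam jar and timer are where they were, and the arm touches nothing.

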